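# Clip the runner stone onto the nut mill's spindle

### The job

The stall's nut mill has been cleaned and its runner stone is back on the spindle, but the split clip that locks the stone still lies loose on the drive plate. Take the fork tool from the rubber mat and with it push the clip across the plate, sideways into the spindle's groove, until it snaps fully home; touch the clip with the fork only, never with the gripper. Then stand the fork upright on its mat again and let go, and leave the measure, jar, bowl and weight where they are.

Things in the scene. Friction and masses are not known exactly. Their poses are not given: they have to be found in the camera images.
- mill: Bench stone mill, hood and hopper off, fixed. Origin: centre of its underside on the bench, z up along the spindle. Aluminium trough 320 mm across, rim 34 mm high; discharge lip out to y = -210 mm. Runner stone 284 mm across, top at z = 58 mm; on it a flat steel drive plate, 150 (x) by 236 mm (y), top at z = 66 mm. Two lifting knobs 28 mm across at x = +-110, y = 0, tops at z = 99 mm.
- gap (a point): On the drive plate's top, midway between the two bolt heads on the mill's +y side, 41 mm from the spindle axis; axes as the mill's. Four bolt heads, 16 mm across, 10 mm high, stand on the plate at x = +-41, y = +-41 mm from the spindle, so this gap is 66 mm clear along x. The clip starts outside it (31 to 44 mm further along +y, up to 44 mm to either side), mouth within 0.4 rad of -y.
- spindle_groove (a point): On the spindle's axis at mid-height of its groove, 4 mm above the drive plate; axes as the mill's. The spindle stub rises from the plate: the groove (neck) is 20 mm across, from the plate up to 8.5 mm; above it a head 28 mm across, top 17.5 mm above the plate.
- clip_centre (a point): Loose split clip of dark steel, 6 mm thick, flat on the drive plate. Point: on the bore's axis, half-way up. x points out of the mouth, z up. Sprung arms, 35 mm wide overall, end in lips 15 mm apart at x = 8 mm, flaring to 27 mm at x = 19 mm. About 46 g. Pushed along x against the neck, with about 10 N (20 N if off-centre), the arms spring open and it snaps home with this point on the spindle axis (1 mm play).
- clip_tail (a point): Middle of the rear face of the clip's flat back bar (34 mm wide along y), half-way up, 19.3 mm behind the clip's centre; axes as the clip's. From here a tail 8 mm wide sticks out 22 mm to the rear (-x), in the middle of the bar.
- fork_grip (a point): Centre of the wooden grip of the fork tool, which stands loose on the mat on its blade and butt. x points along the tool to its fork, z up. The grip is 50 mm long (x -27 to 23), 16 mm wide (y), 22 mm tall, its centre 37 mm above the tool's underside, free below; behind it a butt, before it a steel bolster, both down to the underside. Tool 108 mm long, about 0.18 kg; its fork points anywhere to the mat's -y side.
- fork_tip (a point): Middle of the fork's front, between the ends of its two prongs, 71 mm ahead of the grip's centre and 2.5 mm above the tool's underside; axes as the grip's. Blade 34 mm wide, 5 mm thick. Slot between the prongs 10.5 mm wide, 26 mm deep, its mouth widening to 17 mm over the last 5 mm. With the clip's tail in the slot the prongs' flat ends bear on the clip's back bar.
- mat: Black rubber mat, 190 mm (x) by 170 mm (y), 4 mm thick, fixed on the bench; origin at the centre of its underside.
- measure: Dark wooden measuring mug, 84 mm across, 85 mm high, handle at its +y; origin at the centre of its underside. Bystander.
- jar: Clear lidded jar, 72 mm across, 130 mm high; origin at the centre of its underside. Bystander.
- bowl: Small metal bowl, 110 mm across, 50 mm high; origin at the centre of its underside. Bystander.
- weight: Brass scale weight, 38 mm across, 49 mm high; origin at the centre of its underside. Bystander.

How it is judged:
By the outcome, as a careful person would: the job done as asked, in the order asked, and still so for the second after the job is handed in, with the robot touching nothing.
It also fails if it takes over 51 s, if anything falls off the work surface, if the arm or the gripper's body presses on something with over 40 N, if the wrist force passes 120 N, or if a joint passes its speed limit or range.

### The arm

A 7-joint arm with a two-finger parallel gripper is mounted at the origin on the work surface. World frame = base frame: x ahead of the robot, y to its left, z up, the work surface at z = 0. Lengths are in m, angles in rad, forces in N, time in s.
With the tool pointing down it reaches from about 0.425 to 1.025 m from the base axis. Payload 3.6 kg.
Tool frame: the origin (TCP) lies at the very end of the fingers, on their centre line; the grasp point (between the pads) lies 19 mm behind it (ctrl.grip_point_offset is the distance from the TCP to the grasp point, in m); z points along the fingers, y is the direction in which the jaws open and shut (so a half turn about z gives the same grasp; the last joint's range is limited). The gripper opens to 85 mm and grips with 20 to 120 N. Pads are 22 mm wide; open, the fingers measure 114 mm over their backs; the gripper's body (76 mm by 85 mm) begins 54 mm behind the grasp point. The pads swing forward as they close: fully open they stand 13 mm farther back than shut.
Start: joints at [1.081, 0.591, 0.048, 1.609, -0.033, 0.943, -0.034], TCP at [0.28, -0.669, 0.231] pointing down, gripper open.
Joint ranges: [-2.69, 2.69], [-0.47, 2.24], [-1.27, 1.36], [0.19, 2.51], [-1.53, 4.68], [0.08, 2.07], [-3.09, 3.09]. Speed limits (rad/s): [2.57, 2.57, 3.14, 3.14, 3.14, 3.14, 3.14].

### API

Orientations are given as a unit quaternion [w, x, y, z].
In Python, from station import ctrl, imaging, workorder gives the robot as it stands. The module is installed in compiled form; this text tells all that it offers.
- The arm moves only by the tool carry_out, never from a script. Its argument "motion" is text: rows parted by semicolons, each of 7 numbers parted by spaces: the closure, from 0 (fully open) to 1 (shut), then the shift along the tool's x, y, z in cm, then the turn, a rotation vector about the tool's x, y, z in rad. A call has 1 to 10 rows; each row is the pose to reach, as a shift and turn from the pose measured when the call began, along the tool's axes at that moment; what a row does not reach only later rows make up. A row lasts 1/10 s, in which the tool goes at most 50 mm and 8.59 degrees, less where a joint would pass 70% of its speed; a pose out of reach is approached as far as the arm can. A call with a gripper value outside its range is refused whole. The fingers move at their own pace and stop on an object; the grip force is fixed at half the most. Time passes only in rows, so rows that repeat a pose let the fingers close. It gives the time, the measured TCP pose, the force and the opening at its end, in the units of the state.
- ctrl.state(): the state, without advancing time (a new reading comes with each control period).
- imaging.get_image(name): name is "scene" or "top" or "wrist"; returns a dict with "img" (400x640x3 uint8, red, green, blue), "camera_matrix" (3x3 intrinsics, pixels), "R" (3x3) and "t" (3): a world point X has camera coordinates R X + t. Camera axes: x right, y down, z forward; pixel columns grow to the right and rows downward; lengths in m; the calibration is good to about 2 mm. The wrist camera is an equidistant fisheye: a pixel r from the principal point sees the ray r / f radians off the axis. A picture is of the moment at which its call begins. There is no depth.
- workorder.finish_job(): hands the job in, once; it reports no verdict.
The state is a dict: "clock": time; "joint_pos": joint angles; "joint_vel": joint speeds; "tau": joint torques, N m; "position": TCP position; "tool_rot": TCP orientation; "wrist_force": force on the tool from outside, world axes, zero at the start; "torque": the same for the moment, N m; "gripper_width": opening from 0.0 (shut) to 1.0 (fully open).
Only numpy, scipy, OpenCV 4.12 (cv2) and the standard library are available. Lean on these libraries where they do the work, as an engineer would, in place of code of your own. Each camera call takes 0.05 s, during which the arm holds its last target. There are 200 camera calls.

## Working session

There is one attempt and no reset: what is moved stays moved. The work goes in short steps, Python scripts to look and compute and a tool call to move; the robot and the scene stay as the last step left them, time stands still between calls to the robot, and variables do not carry over. Pictures are saved under pics/ and viewed, about 8 in all and at most 12, crops included, and the job is handed in when it is done.

Besides the shell and the picture viewer there is one more tool, called after "Request:" as name(argument=value, ...) on one line, values as JSON. carry_out: Moves the arm, as the interface text tells. Its arguments: {"type":"object","properties":{"motion":{"type":"string"}},"required":["motion"]}

```bash
mkdir -p pics; python3 - <<'E'
from station import ctrl, imaging
import cv2, pickle, numpy as np
d={}
for n in ("scene","top","wrist"):
    r=imaging.get_image(n); d[n]=r
    cv2.imwrite(f"pics/{n}0.png", r["img"][:,:,::-1])
    print(n, np.round(r["camera_matrix"],1).tolist(), np.round(r["R"],3).tolist(), np.round(r["t"],3).tolist())
pickle.dump(d,open("im0.pkl","wb"))
s=ctrl.state(); print(s["clock"],s["position"],s["tool_rot"],ctrl.grip_point_offset)
E
```

```text
scene [[407.2, 0.0, 326.8], [0.0, 407.2, 208.1], [0.0, 0.0, 1.0]] [[-0.363, 0.932, 0.008], [0.499, 0.202, -0.843], [-0.787, -0.302, -0.538]] [0.245, -0.222, 1.444]
top [[382.9, 0.0, 319.3], [0.0, 382.9, 202.7], [0.0, 0.0, 1.0]] [[-0.155, -0.988, -0.006], [-0.965, 0.153, -0.213], [0.211, -0.027, -0.977]] [0.037, 0.598, 1.049]
wrist [[309.7, 0.0, 313.3], [0.0, 309.7, 194.6], [0.0, 0.0, 1.0]] [[0.386, -0.923, -0.003], [-0.874, -0.367, 0.317], [-0.294, -0.12, -0.948]] [-0.724, -0.041, 0.383]
0.15 [ 0.27995565 -0.66808001  0.23040648] [-8.37642865e-04  9.80375899e-01  1.97135349e-01 -2.20141434e-04] 0.0187
```

View pics/top0.png

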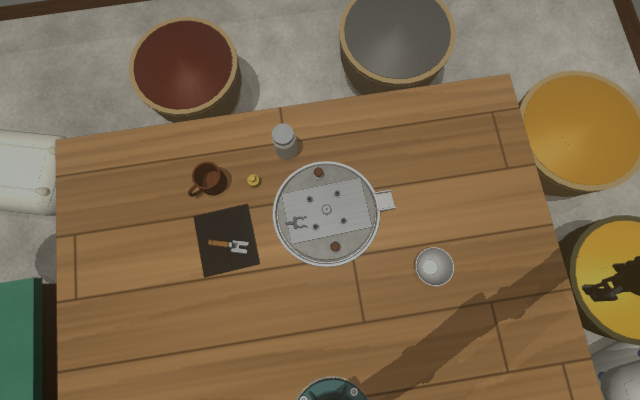

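View pics/scene0.png

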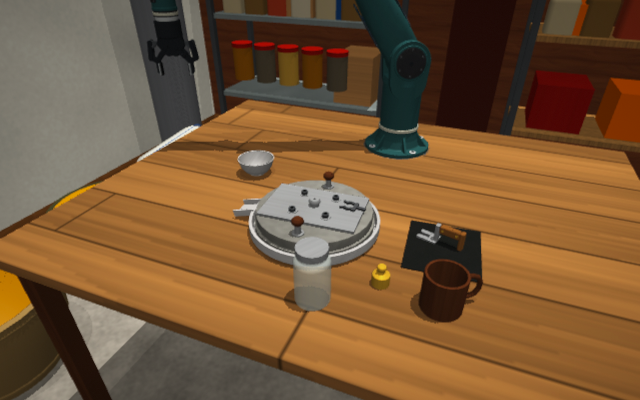

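The top view shows the mill centred near (326,210) with its lip on the right. The clip is at about (297,222), and the fork lies on the mat around (228,245) with its prongs to the right. I'll enlarge the top image for measuring.

```bash
python3 - <<'E'
import pickle,cv2,numpy as np
d=pickle.load(open("im0.pkl","rb")); im=d["top"]["img"][:,:,::-1]
a=cv2.resize(im[155:270,190:400],None,fx=3.8,fy=3.8,interpolation=cv2.INTER_CUBIC)
for u in range(190,400,20): cv2.putText(a,str(u),(int((u-190)*3.8),10),0,.35,(0,0,255)); cv2.line(a,(int((u-190)*3.8+1.9),12),(int((u-190)*3.8+1.9),18),(0,0,255))
for v in range(160,270,10): cv2.putText(a,str(v),(0,int((v-155)*3.8+6)),0,.35,(0,0,255))
cv2.imwrite("pics/c1.png",a)
E
cat > h.py <<'E'
import numpy as np,cv2
def ray(c,u,v,fish=False):
    K=c["camera_matrix"];R=np.array(c["R"]);t=np.array(c["t"])
    x=np.array([(u-K[0,2])/K[0,0],(v-K[1,2])/K[1,1]])
    if fish:
        r=np.hypot(*x); d=np.r_[x/r*np.sin(r),np.cos(r)] if r>0 else np.array([0,0,1.])
    else: d=np.r_[x,1]
    return -R.T@t, R.T@d
def at(c,u,v,z,fish=False):
    o,d=ray(c,u,v,fish); return o+d*(z-o[2])/d[2]
def proj(c,X,fish=False):
    K=c["camera_matrix"]; p=np.array(c["R"])@X+np.array(c["t"])
    if fish:
        th=np.arctan2(np.hypot(p[0],p[1]),p[2]); q=p[:2]/np.hypot(p[0],p[1])*th
    else: q=p[:2]/p[2]
    return q*K[0,0]+K[:2,2]
E
```

```text
(no output)
```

View pics/c1.png

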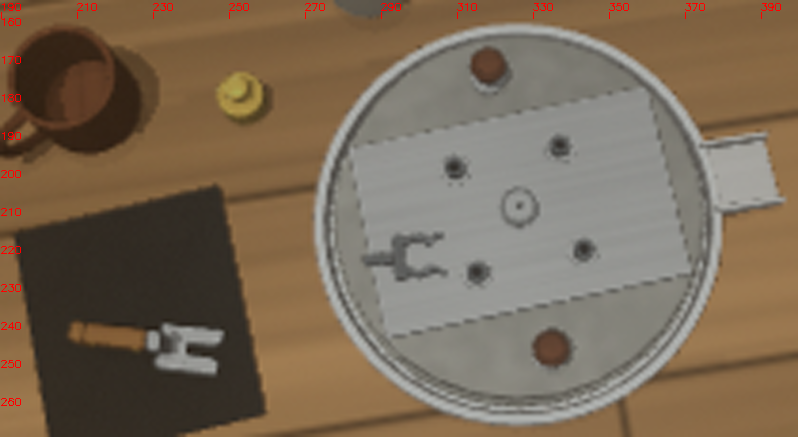

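```bash
python3 - <<'E'
import pickle,numpy as np
from h import *
d=pickle.load(open("im0.pkl","rb"))["top"]
P=lambda x,y,z: at(d,190+(x+.5)/3.8-.5,155+(y+.5)/3.8-.5,z)
def sh(n,L): print(n,[np.round(P(*q)*1000,1)[:2].tolist() for q in L])
sh("spin",[(520,207,.0835)])
sh("bolts",[(455,167,.076),(560,146,.076),(585,250,.076),(478,272,.076)])
B=np.mean([P(*q) for q in [(455,167,.076),(560,146,.076),(585,250,.076),(478,272,.076)]],0);print("boltmean",B)
sh("knob",[(488,65,.099),(551,348,.099)])
C=[P(*q) for q in [(352,147,.066),(648,88,.066),(691,270,.066),(391,338,.066)]]
print("plate",np.mean(C,0)); sh("pl",[(352,147,.066),(648,88,.066),(691,270,.066),(391,338,.066)])
v=C[0]-C[1]+C[3]-C[2]; print("mill +y dir deg",np.degrees(np.arctan2(v[1],v[0])))
sh("clip tail end, bar, lips",[(364,260,.07),(400,258,.07),(440,237,.072),(443,272,.072)])
sh("fork tips, root, bolster, butt", [(222,335,.009),(216,369,.009),(190,350,.009),(152,341,.03),(70,334,.05)])
sh("mat",[(15,232,.004),(219,186,.004),(265,411,.004)])
E
```

```text
spin [[570.7, -72.9]]
bolts [[610.4, -29.5], [614.1, -110.9], [532.1, -116.1], [528.2, -34.4]]
boltmean [ 0.5711751  -0.07272436  0.076     ]
knob [[679.2, -65.8], [461.5, -77.9]]
plate [ 0.57220204 -0.07404209  0.066     ]
pl [[640.7, 46.3], [651.3, -186.6], [506.1, -193.2], [490.7, 37.3]]
mill +y dir deg 93.22275412797124
clip tail end, bar, lips [[551.5, 48.9], [548.8, 21.9], [559.6, -10.2], [532.9, -8.5]]
fork tips, root, bolster, butt [[520.5, 171.8], [494.8, 179.5], [512.7, 198.0], [521.4, 222.1], [533.6, 278.7]]
mat [[629.5, 327.5], [641.3, 161.0], [456.9, 146.3]]
```

The top view gives these positions:
- **Mill:** (571,-73) mm, yaw 3.2°. The knobs and bolt spacing agree with the given sizes.
- **Clip:** centre about (548,9), heading about -95°. Mouth to tail measures 58.5 mm against 60.3 mm given.
- **Fork:** grip about (526,244), heading about -105°. Length measures 106 mm against 108 mm given.

I'll move towards the fork now.

Request:
carry_out(motion="0 44.9 -37.3 2 0 0 -0.9; 0 44.9 -37.3 2 0 0 -0.9; 0 44.9 -37.3 2 0 0 -0.9; 0 44.9 -37.3 2 0 0 -0.9; 0 44.9 -37.3 2 0 0 -0.9; 0 44.9 -37.3 2 0 0 -0.9; 0 44.9 -37.3 2 0 0 -0.9; 0 44.9 -37.3 2 0 0 -0.9; 0 44.9 -37.3 2 0 0 -0.9; 0 44.9 -37.3 2 0 0 -0.9")

```text
clock: 1.15
position: [0.5113, -0.2237, 0.2139]
tool_rot: [-0.001, 0.797, 0.604, 0.0]
wrist_force: [0.9, 0.1, -0.4]
gripper_width: 1.002
```

```bash
cat > go.py <<'E'
import sys,numpy as np
from scipy.spatial.transform import Rotation as Ro
from station import ctrl
def pose():
    s=ctrl.state(); q=s["tool_rot"]; return s,np.array(s["position"]),Ro.from_quat([q[1],q[2],q[3],q[0]])
def need(p,h):  # TCP target p (mm), fork heading h deg (tool x = -fork x), tool vertical
    s,x,R=pose(); a=np.radians(h+180)
    T=Ro.from_matrix(np.array([[np.cos(a),np.sin(a),0],[np.sin(a),-np.cos(a),0],[0,0,-1]]))
    return np.round(R.inv().apply(np.array(p)/1000-x)*100,2), np.round((R.inv()*T).as_rotvec(),3)
if __name__=="__main__":
    s,x,R=pose(); print("t",round(s["clock"],2),"tcp",np.round(x*1000,1),"F",np.round(s["wrist_force"],1),"w",round(s["gripper_width"],3))
    m=R.as_matrix(); print("heading",np.round(np.degrees(np.arctan2(-m[1,0],-m[0,0])),2),"z",np.round(m[:,2],3))
    v=[float(k) for k in sys.argv[1:]]
    for i in range(0,len(v),4): print(v[i:i+4],*need(v[i:i+3],v[i+3]))
E
python3 go.py 526 244 150 -105
```

```text
t 1.15 tcp [ 511.3 -223.7  213.9] F [ 0.9  0.1 -0.4] w 1.002
heading -105.72 z [-0.001  0.001 -1.   ]
[526.0, 244.0, 150.0, -105.0] [ 45.41 -11.25   6.45] [-0.001 -0.001 -0.013]
```

Request:
carry_out(motion="0 45.4 -11.2 2 0 0 -0.013; 0 45.4 -11.2 2 0 0 -0.013; 0 45.4 -11.2 2 0 0 -0.013; 0 45.4 -11.2 2 0 0 -0.013; 0 45.4 -11.2 2 0 0 -0.013; 0 45.4 -11.2 2 0 0 -0.013; 0 45.4 -11.2 4 0 0 -0.013; 0 45.4 -11.2 4 0 0 -0.013; 0 45.4 -11.2 4 0 0 -0.013; 0 45.4 -11.2 4 0 0 -0.013")

```text
clock: 2.15
position: [0.5254, 0.2503, 0.1741]
tool_rot: [-0.002, 0.791, 0.612, 0.001]
wrist_force: [0.2, 0.1, 0.1]
gripper_width: 1.0
```

```bash
cat > look.py <<'E'
import sys,cv2,pickle
from station import imaging
n=sys.argv[1]; r=imaging.get_image(n); pickle.dump(r,open(sys.argv[2]+".pkl","wb"))
im=r["img"][:,:,::-1]
u0,v0,w,h,f=[float(k) for k in sys.argv[3:8]]
u0,v0,w,h=map(int,(u0,v0,w,h)); a=cv2.resize(im[v0:v0+h,u0:u0+w],None,fx=f,fy=f,interpolation=cv2.INTER_CUBIC)
for u in range(u0-u0%20+20,u0+w,20):
    x=int((u-u0+.5)*f); cv2.putText(a,str(u),(x-12,10),0,.35,(0,0,255)); cv2.line(a,(x,12),(x,17),(0,0,255))
for v in range(v0-v0%20+20,v0+h,20):
    y=int((v-v0+.5)*f); cv2.putText(a,str(v),(6,y+4),0,.35,(0,0,255)); cv2.line(a,(0,y),(5,y),(0,0,255))
cv2.imwrite(f"pics/{sys.argv[2]}.png",a)
E
python3 go.py; python3 look.py wrist w1 120 40 400 300 2
```

```text
t 2.15 tcp [525.4 250.3 174.1] F [0.2 0.1 0.1] w 1.0
heading -104.59 z [-0.001  0.005 -1.   ]
```

View pics/w1.png

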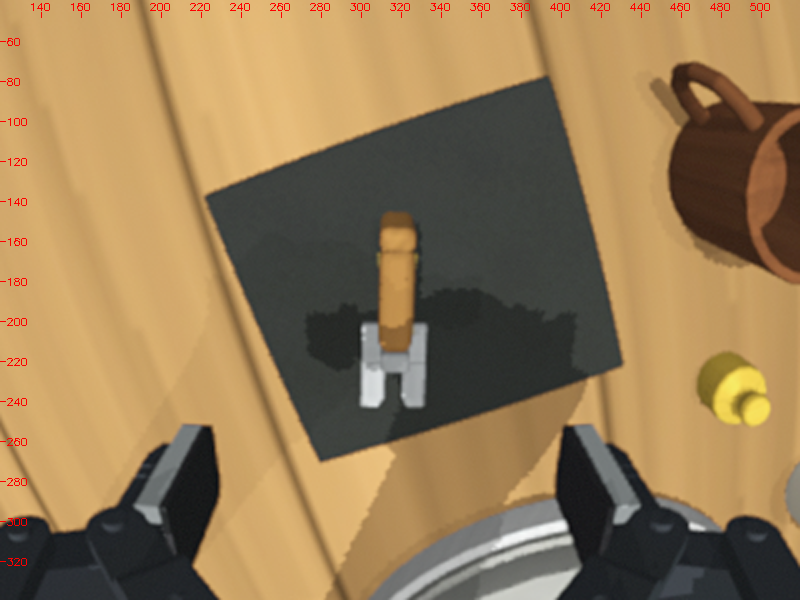

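The wrist view shows the fork upright on the mat. The prong ends are at about (300,243.5) and (332.5,243.5), the grip runs from (318.5,166) to (317.5,215), and the butt end is at (319,146).

```bash
python3 - <<'E'
import pickle,numpy as np
from h import *
d=pickle.load(open("w1.pkl","rb"))
f=lambda u,v,z:at(d,u,v,z,True)[:2]*1000
a,b=f(300,243.5,.009),f(332.5,243.5,.009); m=(a+b)/2
g,k=f(318.5,166,.052),f(317.5,215,.052)
bl,br=f(300,202,.009),f(333,202,.009)
print("tips",a,b,np.linalg.norm(a-b),"mid",m); print("bladeback",bl,br)
print("grip rear/front",g,k,np.linalg.norm(g-k))
for n,v in (("perp",np.array([a[1]-b[1],b[0]-a[0]])),("tip-grip",m-(g+k)/2),("grip",k-g)): print(n,np.degrees(np.arctan2(v[1],v[0])), np.linalg.norm(v))
E
python3 go.py 526 244 50 -105.3
```

```text
tips [491.40512858 178.58130597] [526.55056483 169.39822335] 36.32534508868335 mid [508.9778467  173.98976466]
bladeback [504.60879579 226.05808992] [538.42256192 217.24711939]
grip rear/front [535.07022838 268.60295211] [522.70488759 223.96137623] 46.3224777994261
perp 75.35667848014754 36.32534508868335
tip-grip -105.39783926366955 74.98391580700854
grip -105.4822836639509 46.3224777994261
t 2.2 tcp [525.2 252.9 173.9] F [0.3 2.6 0.3] w 0.998
heading -104.44 z [-0.001  0.007 -1.   ]
[526.0, 244.0, 50.0, -105.3] [-0.93  0.33 12.39] [-0.003 -0.007  0.015]
```

```bash
python3 go.py 527.5 244 21 -105.4
```

```text
t 2.2 tcp [525.2 252.9 173.9] F [0.3 2.6 0.3] w 0.998
heading -104.44 z [-0.001  0.007 -1.   ]
[527.5, 244.0, 21.0, -105.4] [-0.92  0.49 15.29] [-0.003 -0.007  0.017]
```

Request:
carry_out(motion="0 -0.92 0.49 2 -0.003 -0.007 0.017; 0 -0.92 0.49 5 -0.003 -0.007 0.017; 0 -0.92 0.49 8 -0.003 -0.007 0.017; 0 -0.92 0.49 10 -0.003 -0.007 0.017; 0 -0.92 0.49 11.5 -0.003 -0.007 0.017; 0 -0.92 0.49 13 -0.003 -0.007 0.017; 0 -0.92 0.49 14.5 -0.003 -0.007 0.017; 0 -0.92 0.49 15.3 -0.003 -0.007 0.017; 0 -0.92 0.49 15.3 -0.003 -0.007 0.017; 0 -0.92 0.49 15.3 -0.003 -0.007 0.017")

```text
clock: 3.2
position: [0.5278, 0.2441, 0.0211]
tool_rot: [0.0, 0.796, 0.606, 0.0]
wrist_force: [-0.3, 0.5, 0.2]
gripper_width: 0.999
```

```bash
python3 go.py 527.5 244 21 -105.4
```

```text
t 3.2 tcp [527.8 244.1  21.1] F [-0.3  0.5  0.2] w 0.999
heading -105.41 z [ 0.001  0.    -1.   ]
[527.5, 244.0, 21.0, -105.4] [-0.02 -0.03  0.01] [ 0.001 -0.    -0.   ]
```

Request:
carry_out(motion="0.5 0 0 0 0 0 0; 0.8 0 0 0 0 0 0; 1 0 0 0 0 0 0; 1 0 0 0 0 0 0; 1 0 0 0 0 0 0; 1 0 0 0 0 0 0; 1 0 0 0 0 0 0; 1 0 0 0 0 0 0")

```text
clock: 4.0
position: [0.5279, 0.2443, 0.0215]
tool_rot: [0.0, 0.796, 0.606, 0.001]
wrist_force: [-1.7, -0.6, 5.4]
gripper_width: 0.176
```

```bash
python3 go.py
```

```text
t 4.0 tcp [527.9 244.3  21.5] F [-1.7 -0.6  5.4] w 0.176
heading -105.41 z [ 0.001  0.    -1.   ]
```

```bash
python3 go.py 528 244 130 -105.4 559.4 139.5 130 -95.2
```

```text
t 4.0 tcp [527.9 244.3  21.5] F [-1.7 -0.6  5.4] w 0.176
heading -105.41 z [ 0.001  0.    -1.   ]
[528.0, 244.0, 130.0, -105.4] [ -0.02   0.03 -10.85] [ 0.001 -0.001 -0.   ]
[559.4, 139.5, 130.0, -95.2] [ -9.26   5.83 -10.85] [ 0.001 -0.    -0.178]
```

Request:
carry_out(motion="1 0 0 -1.5 0 0 0; 1 0 0 -4.5 0 0 0; 1 0 0 -8 0 0 0; 1 -1 0.6 -10.8 0 0 -0.02; 1 -3 1.9 -10.8 0 0 -0.06; 1 -5 3.2 -10.8 0 0 -0.1; 1 -7 4.4 -10.8 0 0 -0.14; 1 -8.5 5.4 -10.8 0 0 -0.17; 1 -9.26 5.83 -10.8 0 0 -0.178; 1 -9.26 5.83 -10.8 0 0 -0.178")

```text
clock: 5.0
position: [0.5595, 0.1377, 0.1296]
tool_rot: [0.0, 0.74, 0.673, 0.0]
wrist_force: [0.3, -0.4, -1.9]
gripper_width: 0.175
```

```bash
python3 go.py 559.4 139.5 95 -95.2; python3 look.py wrist w2 220 100 240 300 2;python3 look.py top t2 250 160 130 100 4; python3 -c "
import cv2,numpy as np
a=cv2.imread('pics/w2.png');b=cv2.imread('pics/t2.png')
b=cv2.resize(b,None,fx=.615,fy=.615)
b=cv2.copyMakeBorder(b,0,600-b.shape[0],0,0,0);cv2.imwrite('pics/j2.png',np.hstack([a,b]))"
```

```text
t 5.0 tcp [559.5 137.7 129.6] F [ 0.3 -0.4 -1.9] w 0.175
heading -95.39 z [ 0.001 -0.001 -1.   ]
[559.4, 139.5, 95.0, -95.2] [ 0.18 -0.03  3.46] [ 0.001  0.    -0.003]
```

View pics/j2.png

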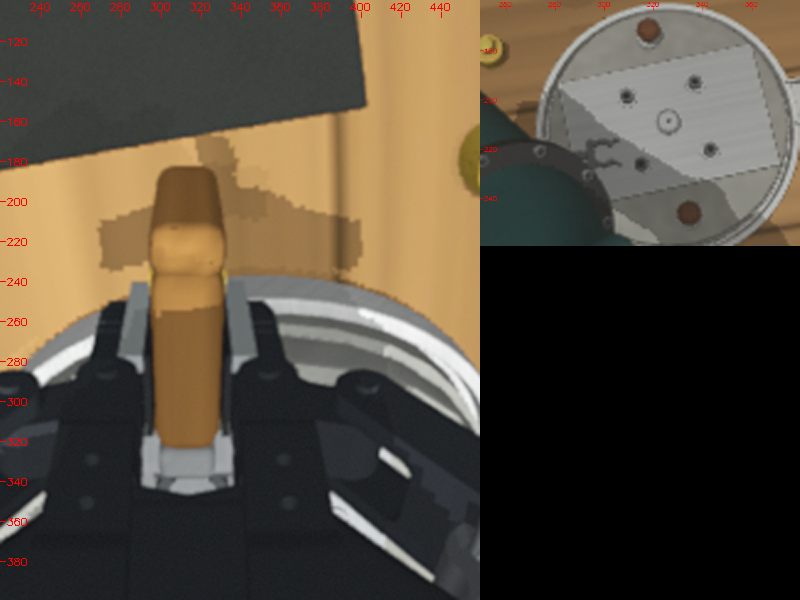

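The wrist view shows the fork square in the jaws but hides its tip, and the arm covers the clip in the top view. I'll lower the fork behind the tail and use the scene camera.

Request:
carry_out(motion="1 0.18 -0.03 1.5 0 0 -0.003; 1 0.18 -0.03 3 0 0 -0.003; 1 0.18 -0.03 4.4 0 0 -0.003; 1 0.18 -0.03 4.4 0 0 -0.003; 1 0.18 -0.03 4.4 0 0 -0.003")

```text
clock: 5.6
position: [0.5583, 0.1425, 0.0846]
tool_rot: [-0.001, 0.737, 0.676, -0.0]
wrist_force: [0.2, -0.3, -0.6]
gripper_width: 0.178
```

```bash
python3 go.py; python3 look.py scene s3 250 160 200 120 4
```

```text
t 5.6 tcp [558.3 142.5  84.6] F [ 0.2 -0.3 -0.6] w 0.178
heading -94.99 z [-0.001  0.001 -1.   ]
```

View pics/s3.png

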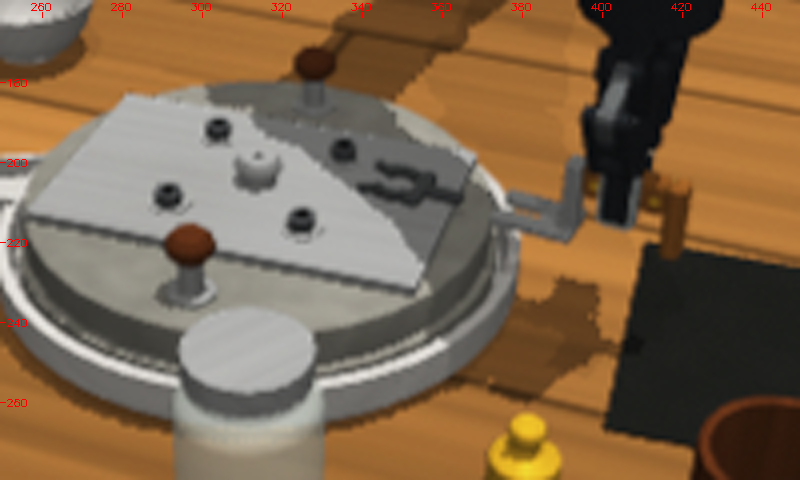

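The scene view is clear: tail end at crop (462,195), lips at (360,189) and (380,166), prong ends at (496,216) and (512,194), and all four bolts and the spindle visible.

```bash
python3 - <<'E'
import pickle,numpy as np
from h import *
d=pickle.load(open("s3.pkl","rb"))
P=lambda x,y,z: np.round(at(d,250+(x+.5)/4-.5,160+(y+.5)/4-.5,z)[:2]*1000,1)
B=[P(219,124,.076),P(345,144,.076),P(302,212,.076),P(168,188,.076)]
print("bolts",*B,"mean",np.mean(B,0)); print("spindle",P(257,156,.0835))
print("prongs",P(496,216,.072),P(512,194,.072))
print("tail end",P(462,193,.072),"lips",P(360,188,.072),P(379,165,.072),"bar ends",P(412,203,.072),P(430,175,.072))
pr=lambda x,y,z:(proj(d,np.array([x,y,z])/1000)-[250,160]+.5)*4-.5
print("expected tip mid", pr(558.3-71*.087,142.5-71*.996,72))
E
```

```text
bolts [ 532.5 -116.1] [525.7 -34.5] [606.5 -31.1] [ 612.1 -113.4] mean [569.2   -73.775]
spindle [570.5 -74.2]
prongs [562.7  72.1] [536.3  74.5]
tail end [546.4  46.8] lips [563.8 -10.9] [535.   -9.1] bar ends [567.8  22.8] [534.3  23.1]
expected tip mid [500.37643045 206.58866438]
```

```bash
cat > fit.py <<'E'
import pickle,numpy as np,cv2,sys
from h import *
from scipy.optimize import minimize
S=2 # px/mm
def rect(d,x0,y0,w,h,z):
    # image: column = world x, row = world y (from x0,y0 mm)
    X,Y=np.meshgrid(x0+np.arange(w*S)/S,y0+np.arange(h*S)/S)
    p=np.stack([X,Y,np.full_like(X,z*1000)],-1)/1000
    q=p@np.array(d["R"]).T+d["t"]; K=d["camera_matrix"]
    return cv2.remap(d["img"],(q[...,0]/q[...,2]*K[0,0]+K[0,2]).astype(np.float32),(q[...,1]/q[...,2]*K[1,1]+K[1,2]).astype(np.float32),cv2.INTER_CUBIC)
def halves(): # clip polygon in its frame
    up=[(-41.3,4),(-19.3,4),(-19.3,17),(-12,17.5),(6,17.5),(19,16.5),(19,13.5),(8,7.5),(4,10),(-4,10),(-10,4)]
    return np.array(up+[(x,-y) for x,y in up[::-1]])
def world(pts,c):
    a=np.radians(c[2]); return pts@np.array([[np.cos(a),np.sin(a)],[-np.sin(a),np.cos(a)]])+c[:2]
def fit(g,x0,y0,c):
    g=cv2.GaussianBlur(g.astype(np.float32),(0,0),1.5)
    def cost(c):
        q=((world(halves(),c)-[x0,y0])*S*16).round().astype(np.int32)
        m=np.zeros(g.shape,np.uint8); cv2.fillPoly(m,[q],255,cv2.LINE_AA,4)
        r=cv2.dilate(m,np.ones((13,13),np.uint8))
        m=m/255.; r=r/255.-m
        return (g*m).sum()/m.sum()-(g*r).sum()/r.sum()
    best=min((minimize(cost,[c[0]+i,c[1]+j,c[2]+k],method="Nelder-Mead",options=dict(initial_simplex=np.array([[c[0]+i,c[1]+j,c[2]+k]]*4)+np.vstack([np.zeros(3),np.diag([2,2,3])]))) for i in(-3,2) for j in(-3,2) for k in(-4,4)),key=lambda r:r.fun)
    return best.x,best.fun
if __name__=="__main__":
    x0,y0=500,-30;out=[]
    for d in (pickle.load(open("im0.pkl","rb"))["top"],pickle.load(open("im0.pkl","rb"))["scene"],pickle.load(open("s3.pkl","rb"))):
        im=rect(d,x0,y0,100,110,.0715); g=im.mean(2)
        c,f=fit(g,x0,y0,[548,9.5,-94]); print(np.round(c,2),round(f,1))
        v=im[:,:,::-1].copy(); cv2.polylines(v,[((world(halves(),c)-[x0,y0])*S).round().astype(np.int32)],True,(0,0,255)); out.append(v)
    cv2.imwrite("pics/fit.png",cv2.resize(np.hstack(out),None,fx=1.3,fy=1.3))
E
python3 fit.py
```

```text
[547.86   7.79 -93.05] -36.9
[551.55   7.74 -95.67] -49.3
[551.35   7.32 -92.56] -27.3
```

View pics/fit.png

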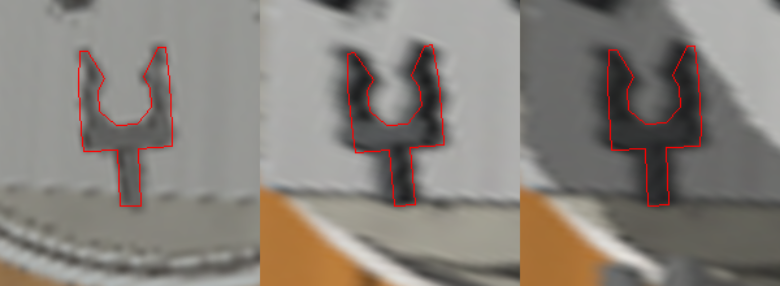

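The template fit agrees to about 3.5 mm between cameras, giving a clip near (549.6, 7.7) with heading about -93.5°. I'll bring the tip right behind the tail and check the alignment there.

```bash
python3 go.py 556.8 126 84.8 -93.5
```

```text
t 5.65 tcp [558.9 142.6  85.2] F [-0.3  0.5 -1.1] w 0.175
heading -95.0 z [ 0.     0.001 -1.   ]
[556.8, 126.0, 84.8, -93.5] [-1.67 -0.06  0.04] [ 0.    -0.001 -0.026]
```

Request:
carry_out(motion="1 -0.8 -0.03 0.04 0 0 -0.013; 1 -1.67 -0.06 0.04 0 0 -0.026; 1 -1.67 -0.06 0.04 0 0 -0.026; 1 -1.67 -0.06 0.04 0 0 -0.026")

```text
clock: 6.05
position: [0.557, 0.1251, 0.0852]
tool_rot: [-0.0, 0.729, 0.685, 0.001]
wrist_force: [-0.2, 0.4, -1.4]
gripper_width: 0.177
```

```bash
cat > chk.py <<'E'
import pickle,sys,cv2,numpy as np
from fit import *
from go import pose
n=sys.argv[1]; c0=[float(k) for k in sys.argv[2:5]]; x0,y0=490,float(sys.argv[5])
from station import imaging
d=imaging.get_image("scene"); pickle.dump(d,open(n+".pkl","wb"))
s,x,R=pose(); m=R.as_matrix(); f=-m[:2,0]; p=np.array([-f[1],f[0]])
print("tcp",np.round(x*1000,1),"head",np.round(np.degrees(np.arctan2(f[1],f[0])),2),"F",np.round(s["wrist_force"],1))
v=rect(d,x0,y0,120,130,.0718); c,_=fit(v.mean(2),x0,y0,c0); print("clip",np.round(c,2),"tail end",np.round(world(np.array([[-41.3,0]]),c),1))
tip=x[:2]*1000+71.5*f
v=v[:,:,::-1].copy(); L=lambda P,col:cv2.polylines(v,[((P-[x0,y0])*S).round().astype(np.int32)],True,col)
L(world(halves(),c),(0,0,255))
F=np.array([(-40,17),(0,17),(0,8.5),(-5,5.2),(-26,5.2),(-26,-5.2),(-5,-5.2),(0,-8.5),(0,-17),(-40,-17)])
L(F[:,:1]*f+F[:,1:]*p+tip,(0,255,0)); print("tip",np.round(tip,1))
v=cv2.resize(v,None,fx=2.2,fy=2.2,interpolation=cv2.INTER_CUBIC)
cv2.imwrite(f"pics/{n}.png",v)
E
python3 chk.py k1 551.4 7.5 -93.5 -25
```

```text
tcp [557.1 125.7  85.1] head -93.56 F [ 0.2 -0.1 -1.4]
clip [551.24   7.76 -95.64] tail end [[555.3  48.9]]
tip [552.6  54.3]
```

View pics/k1.png

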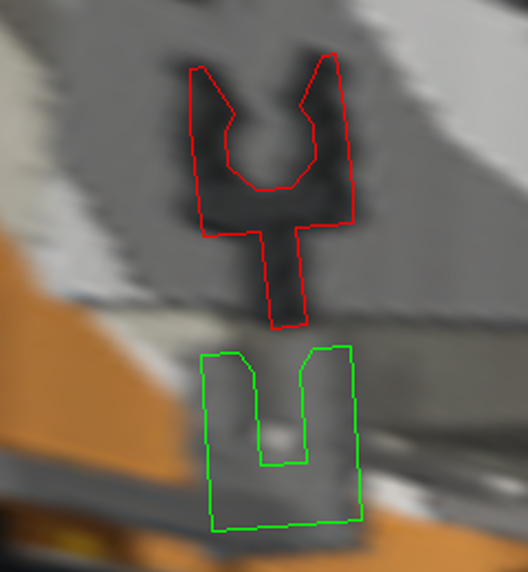

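Fork slot and tail line up within about 2 mm. I'll shift 2 mm, turn 1° and slide the slot over the tail.

```bash
python3 go.py 560.2 125 84.6 -94.5 558.5 100.3 84.6 -94.5
```

```text
t 6.1 tcp [557.1 125.7  85.1] F [ 0.2 -0.1 -1.4] w 0.178
heading -93.56 z [ 0.001  0.001 -1.   ]
[560.2, 125.0, 84.6, -94.5] [-0.05  0.32  0.05] [ 0.001 -0.002  0.016]
[558.5, 100.3, 84.6, -94.5] [-2.52  0.3   0.05] [ 0.001 -0.002  0.016]
```

Request:
carry_out(motion="1 -0.05 0.32 0.05 0.001 -0.002 0.016; 1 -0.05 0.32 0.05 0.001 -0.002 0.016; 1 -0.6 0.315 0.05 0.001 -0.002 0.016; 1 -1.2 0.31 0.05 0.001 -0.002 0.016; 1 -1.8 0.305 0.05 0.001 -0.002 0.016; 1 -2.3 0.3 0.05 0.001 -0.002 0.016; 1 -2.52 0.3 0.05 0.001 -0.002 0.016; 1 -2.52 0.3 0.05 0.001 -0.002 0.016")

```text
clock: 6.9
position: [0.5584, 0.0995, 0.0846]
tool_rot: [0.0, 0.735, 0.679, -0.0]
wrist_force: [0.2, 0.1, -1.7]
gripper_width: 0.178
```

```bash
python3 chk.py k2 551.2 7.7 -94.5 -25
```

```text
tcp [558.4 100.1  84.6] head -94.5 F [ 0.3 -0.4 -1.3]
clip [550.34   6.59 -89.53] tail end [[550.   47.9]]
tip [552.8  28.8]
```

View pics/k2.png

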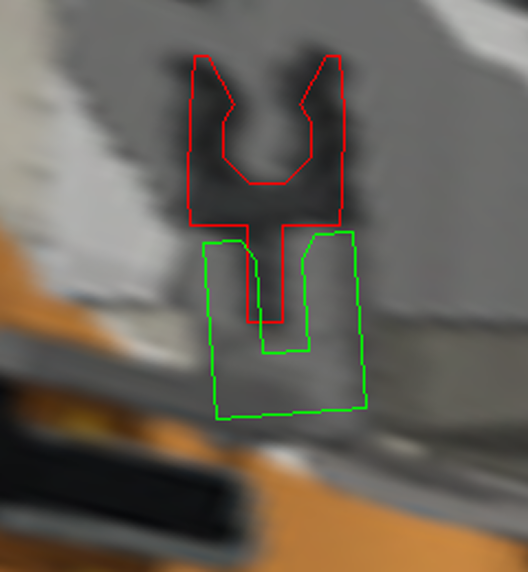

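The tail is seated in the slot. I'll plan a curved push that turns the heading onto the line to the spindle, then goes straight through the gap.

```bash
cat > push.py <<'E'
import sys,numpy as np
from go import need
v=[float(k) for k in sys.argv[1:]]
for i in range(0,len(v),3):
    a=np.radians(v[i+2]); C=np.array(v[i:i+2])-90.8*np.array([np.cos(a),np.sin(a)])
    p,r=need([*C,84.6],v[i+2]); print(v[i:i+3],p,r)
E
python3 push.py 551.3 6.5 -94.5 551.4 4.5 -91.5 551.6 2 -88 552 -0.5 -84.5 552.8 -3 -81 554.2 -7 -77 555.5 -12 -76.5
```

```text
[551.3, 6.5, -94.5] [-0.31  0.02  0.  ] [-0.  0. -0.]
[551.4, 4.5, -91.5] [-0.52 -0.43  0.  ] [-0.     0.    -0.052]
[551.6, 2.0, -88.0] [-0.81 -0.94  0.  ] [-0.     0.    -0.113]
[552.0, -0.5, -84.5] [-1.14 -1.43  0.  ] [-0.     0.    -0.175]
[552.8, -3.0, -81.0] [-1.49 -1.87  0.  ] [-0.     0.    -0.236]
[554.2, -7.0, -77.0] [-2.05 -2.31  0.  ] [-0.     0.    -0.305]
[555.5, -12.0, -76.5] [-2.56 -2.22  0.  ] [-0.     0.    -0.314]
```

Request:
carry_out(motion="1 -0.3 0.02 0 0 0 0; 1 -0.52 -0.43 0 0 0 -0.052; 1 -0.81 -0.94 0 0 0 -0.113; 1 -1.14 -1.43 0 0 0 -0.175; 1 -1.49 -1.87 0 0 0 -0.236; 1 -1.8 -2.1 0 0 0 -0.27; 1 -2.05 -2.31 0 0 0 -0.305; 1 -2.56 -2.22 0 0 0 -0.314; 1 -2.56 -2.22 0 0 0 -0.314")

```text
clock: 7.85
position: [0.5346, 0.0752, 0.0846]
tool_rot: [0.0, 0.62, 0.785, -0.0]
wrist_force: [-0.9, -0.3, -1.9]
gripper_width: 0.178
```

```bash
python3 chk.py k3 555.5 -12 -76.5 -95; python3 push.py 564.4 -49 -76.5
```

```text
tcp [534.6  75.6  84.6] head -76.59 F [ 0.5  0.9 -1.4]
clip [555.13 -14.09 -71.35] tail end [[541.9  25. ]]
tip [551.1   6.1]
[564.4, -49.0, -76.5] [-3.73 -0.    0.  ] [-0.     0.001 -0.002]
```

View pics/k3.png

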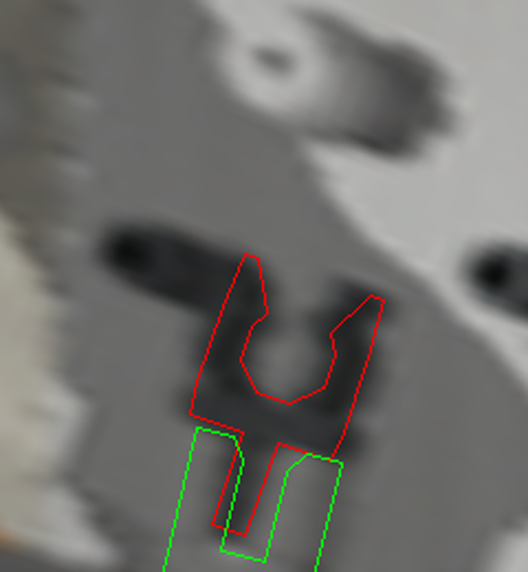

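The clip follows the fork with its tail in the slot and clears the left bolt. I'll continue straight to just short of the neck.

Request:
carry_out(motion="1 -0.6 0 0 0 0 0; 1 -1.2 0 0 0 0 0; 1 -1.8 0 0 0 0 0; 1 -2.4 0 0 0 0 0; 1 -3 0 0 0 0 0; 1 -3.5 0 0 0 0 0; 1 -3.7 0 0 0 0 0; 1 -3.7 0 0 0 0 0")

```text
clock: 8.7
position: [0.5432, 0.0391, 0.0846]
tool_rot: [0.0, 0.62, 0.785, -0.0]
wrist_force: [-0.3, 0.4, -1.4]
gripper_width: 0.177
```

```bash
python3 chk.py k4 564 -50 -76.5 -120; python3 push.py 570.3 -73.3 -76.5
```

```text
tcp [543.1  39.5  84.6] head -76.61 F [ 0.3 -0.4 -2.4]
clip [563.93 -50.1  -71.37] tail end [[550.7 -11. ]]
tip [559.7 -30.1]
[570.3, -73.3, -76.5] [-2.52  0.01  0.  ] [-0.     0.001 -0.002]
```

View pics/k4.png

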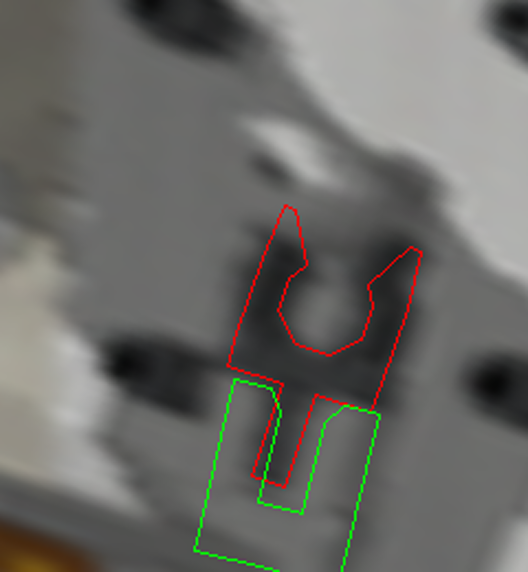

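The clip axis passes through the spindle. Now I'll push in while watching the force.

Request:
carry_out(motion="1 -0.4 0 0 0 0 0; 1 -0.8 0 0 0 0 0; 1 -1.1 0 0 0 0 0; 1 -1.4 0 0 0 0 0; 1 -1.6 0 0 0 0 0; 1 -1.7 0 0 0 0 0")

```text
clock: 9.35
position: [0.5479, 0.0269, 0.0851]
tool_rot: [-0.0, 0.619, 0.786, 0.003]
wrist_force: [-1.2, 7.1, -1.1]
gripper_width: 0.173
```

```bash
python3 go.py;python3 push.py 570.3 -73.3 -76.5
```

```text
t 9.35 tcp [547.9  26.9  85.1] F [-1.2  7.1 -1.1] w 0.173
heading -76.42 z [ 0.003  0.004 -1.   ]
[570.3, -73.3, -76.5] [-1.19 -0.16  0.04] [ 0.004 -0.004  0.001]
```

Request:
carry_out(motion="1 -0.3 -0.08 0.02 0 0 0; 1 -0.6 -0.08 0.03 0 0 0; 1 -0.8 -0.08 0.04 0 0 0; 1 -1 -0.08 0.04 0 0 0; 1 -1.2 -0.08 0.04 0 0 0; 1 -1.2 -0.08 0.04 0 0 0")

```text
clock: 9.95
position: [0.5502, 0.0146, 0.0847]
tool_rot: [-0.0, 0.619, 0.786, 0.003]
wrist_force: [1.1, 1.0, -1.4]
gripper_width: 0.177
```

```bash
python3 go.py;python3 push.py 570.3 -73.3 -76.5
```

```text
t 9.95 tcp [550.2  14.6  84.7] F [ 1.1  1.  -1.4] w 0.177
heading -76.46 z [ 0.003  0.004 -1.   ]
[570.3, -73.3, -76.5] [ 0.06 -0.1   0.01] [ 0.004 -0.004  0.001]
```

Request:
carry_out(motion="1 -0.1 0 0 0 0 0; 1 -0.2 0 0 0 0 0; 1 -0.3 0 0 0 0 0; 1 -0.3 0 0 0 0 0")

```text
clock: 10.35
position: [0.5504, 0.0143, 0.0849]
tool_rot: [-0.001, 0.618, 0.786, 0.004]
wrist_force: [-2.4, 7.3, 1.5]
gripper_width: 0.178
```

```bash
python3 go.py; python3 chk.py k5 570 -73 -76.5 -140 
```

```text
t 10.35 tcp [550.4  14.3  84.9] F [-2.4  7.3  1.5] w 0.178
heading -76.39 z [ 0.003  0.008 -1.   ]
tcp [550.4  14.4  84.9] head -76.38 F [-1.6  7.   1.6]
clip [571.08 -74.31 -72.26] tail end [[558.5 -35. ]]
tip [567.2 -55.1]
```

Request:
carry_out(motion="1 -0.4 0 0 0 0 0; 1 -0.7 0 0 0 0 0; 1 -0.9 0 0 0 0 0; 1 -0.9 0 0 0 0 0; 1 -0.9 0 0 0 0 0")

```text
clock: 10.9
position: [0.5504, 0.0139, 0.0855]
tool_rot: [-0.005, 0.617, 0.787, 0.007]
wrist_force: [-6.2, 15.6, 4.9]
gripper_width: 0.179
```

```bash
python3 go.py
```

```text
t 10.9 tcp [550.4  13.9  85.5] F [-6.2 15.6  4.9] w 0.179
heading -76.13 z [ 0.001  0.017 -1.   ]
```

Firm stop at 17 N, with no movement. Backing the fork straight off.

```bash
python3 go.py 538.6 62.9 85 -76.4 538.6 62.9 125 -76.4
```

```text
t 10.9 tcp [550.4  13.9  85.5] F [-6.2 15.6  4.9] w 0.179
heading -76.13 z [ 0.001  0.017 -1.   ]
[538.6, 62.9, 85.0, -76.4] [5.04 0.03 0.12] [ 0.005 -0.016  0.005]
[538.6, 62.9, 125.0, -76.4] [ 5.11  0.05 -3.87] [ 0.005 -0.016  0.005]
```

Request:
carry_out(motion="1 0.7 0 0.05 0.005 -0.016 0.005; 1 1.7 0.01 0.05 0.005 -0.016 0.005; 1 2.8 0.02 0.05 0.005 -0.016 0.005; 1 4 0.03 0.08 0.005 -0.016 0.005; 1 5.04 0.03 0 0.005 -0.016 0.005; 1 5.04 0.03 -0.5 0.005 -0.016 0.005; 1 5.1 0.05 -2 0.005 -0.016 0.005; 1 5.1 0.05 -3.9 0.005 -0.016 0.005; 1 5.1 0.05 -3.9 0.005 -0.016 0.005")

```text
clock: 11.8
position: [0.5406, 0.0626, 0.1274]
tool_rot: [0.002, 0.619, 0.785, 0.002]
wrist_force: [-0.1, -0.1, -0.9]
gripper_width: 0.177
```

```bash
python3 go.py 528 244 130 -105.4; python3 look.py scene s6 260 150 140 100 5.5
```

```text
t 11.8 tcp [540.6  62.6 127.4] F [-0.1 -0.1 -0.9] w 0.177
heading -76.48 z [ 0.005  0.    -1.   ]
[528.0, 244.0, 130.0, -105.4] [17.93  3.02 -0.26] [ 0.005 -0.     0.505]
```

View pics/s6.png

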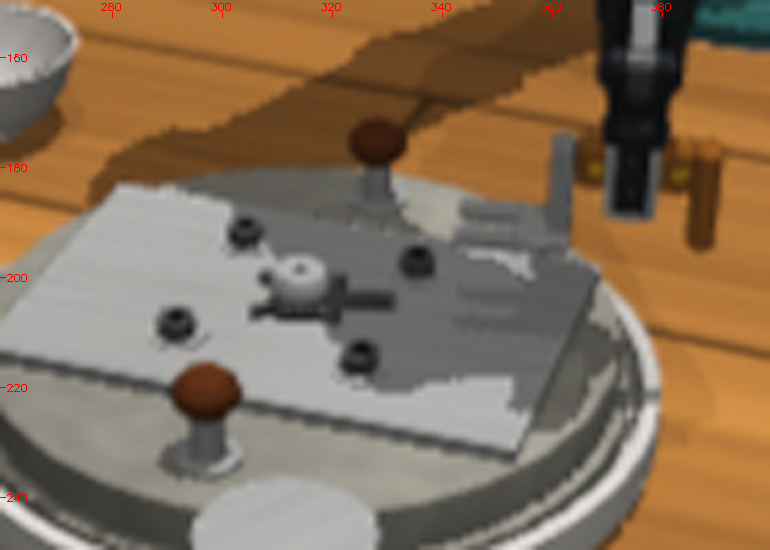

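The scene view shows the clip round the spindle at about (313,202), with its lips past the head and its tail towards the fork. The fork is clear of it and level. Returning it to its mat.

Request:
carry_out(motion="1 3 0.5 -0.3 0 0 0.08; 1 6 1 -0.3 0 0 0.17; 1 9 1.5 -0.3 0 0 0.26; 1 12 2 -0.3 0 0 0.35; 1 15 2.5 -0.3 0 0 0.44; 1 17 2.9 -0.3 0 0 0.5; 1 17.9 3.02 -0.3 0.005 0 0.505; 1 17.9 3.02 -0.3 0.005 0 0.505; 1 17.9 3.02 -0.3 0.005 0 0.505")

```text
clock: 12.75
position: [0.5272, 0.2415, 0.1286]
tool_rot: [-0.0, 0.796, 0.606, -0.002]
wrist_force: [0.5, -0.6, -2.8]
gripper_width: 0.177
```

```bash
python3 go.py 528 244 28 -105.4; python3 - <<'E'
import pickle
from fit import *
d=pickle.load(open("s6.pkl","rb")); x0,y0=500,-140
g=rect(d,x0,y0,130,130,.0718).mean(2)
for h in (-72,-80): print(fit(g,x0,y0,[571,-74,h]))
E
```

```text
t 12.75 tcp [527.2 241.5 128.6] F [ 0.5 -0.6 -2.8] w 0.177
heading -105.45 z [-0.003 -0.002 -1.   ]
[528.0, 244.0, 28.0, -105.4] [ 0.29  0.03 10.06] [-0.002  0.003 -0.001]
(array([575.51793555, -73.10689391, -74.41486881]), np.float64(-28.19760588179072))
(array([575.58721812, -72.88206376, -75.18214087]), np.float64(-28.048337769004164))
```

Request:
carry_out(motion="1 0.29 0.03 2 -0.002 0.003 0; 1 0.29 0.03 5 -0.002 0.003 0; 1 0.29 0.03 7.5 -0.002 0.003 0; 1 0.29 0.03 9 -0.002 0.003 0; 1 0.29 0.03 10 -0.002 0.003 0; 1 0.29 0.03 10 -0.002 0.003 0; 1 0.29 0.03 10.2 -0.002 0.003 0; 1 0.29 0.03 10.4 -0.002 0.003 0; 1 0.29 0.03 10.5 -0.002 0.003 0; 1 0.29 0.03 10.5 -0.002 0.003 0")

```text
clock: 13.75
position: [0.5282, 0.2442, 0.0241]
tool_rot: [-0.0, 0.796, 0.606, 0.0]
wrist_force: [1.2, 0.5, -1.4]
gripper_width: 0.177
```

```bash
python3 go.py 528 244 21.3 -105.4
```

```text
t 13.75 tcp [528.2 244.2  24.1] F [ 1.2  0.5 -1.4] w 0.177
heading -105.45 z [ 0.     0.001 -1.   ]
[528.0, 244.0, 21.3, -105.4] [-0.02 -0.02  0.28] [ 0.    -0.001 -0.001]
```

Request:
carry_out(motion="1 0 0 0.08 0 0 0; 1 0 0 0.16 0 0 0; 1 0 0 0.22 0 0 0; 1 0 0 0.27 0 0 0; 1 0 0 0.27 0 0 0; 1 0 0 0.27 0 0 0")

```text
clock: 14.35
position: [0.5282, 0.2442, 0.0215]
tool_rot: [-0.0, 0.796, 0.606, 0.0]
wrist_force: [-0.1, 0.4, 1.1]
gripper_width: 0.178
```

```bash
python3 go.py
```

```text
t 14.35 tcp [528.2 244.2  21.5] F [-0.1  0.4  1.1] w 0.178
heading -105.45 z [ 0.001  0.001 -1.   ]
```

Contact: Fz changed from -1.4 to +1.1 N at the same height as the pick. Releasing and lifting.

Request:
carry_out(motion="0.7 0 0 0 0 0 0; 0.5 0 0 0 0 0 0; 0.2 0 0 0 0 0 0; 0 0 0 0 0 0 0; 0 0 0 0 0 0 0; 0 0 0 0 0 0 0; 0 0 0 0 0 0 0")

```text
clock: 15.05
position: [0.5282, 0.2442, 0.0215]
tool_rot: [-0.0, 0.796, 0.606, 0.0]
wrist_force: [-0.8, -0.3, 0.9]
gripper_width: 1.001
```

Request:
carry_out(motion="0 0 0 -1 0 0 0; 0 0 0 -3 0 0 0; 0 0 0 -6 0 0 0; 0 0 0 -10 0 0 0; 0 0 0 -14 0 0 0; 0 3 0 -16 0 0 0; 0 6 0 -16 0 0 0; 0 6 0 -16 0 0 0; 0 6 0 -16 0 0 0")

```text
clock: 15.95
position: [0.5437, 0.3024, 0.182]
tool_rot: [-0.0, 0.795, 0.606, 0.0]
wrist_force: [-0.6, -1.0, -0.1]
gripper_width: 0.998
```

```bash
python3 go.py; python3 look.py scene s7 210 130 290 200 2.7
```

```text
t 15.95 tcp [543.7 302.4 182. ] F [-0.6 -1.  -0.1] w 0.998
heading -105.36 z [ 0.001  0.001 -1.   ]
```

I've used up the pictures, so I'll check numerically by comparing the new scene image with the first one.

```bash
python3 - <<'E'
import pickle,numpy as np,cv2
from fit import rect,fit,world,halves
a=pickle.load(open("im0.pkl","rb"))["scene"]; b=pickle.load(open("s7.pkl","rb"))
A,B=[d["img"].astype(int) for d in (a,b)]
D=np.abs(A-B).max(2)
for n,(u,v,w,h) in dict(fork=(412,220,58,32),jar=(290,235,45,78),weight=(366,260,30,34),measure=(415,258,72,66),bowl=(232,148,48,34)).items():
    r=D[v:v+h,u:u+w]; print(n,"mean diff",r.mean().round(1),"frac>40",(r>40).mean().round(3))
wood=lambda I:((I[...,0]>I[...,2]+50)); 
for I in (A,B):
    c=I[225:252,414:468]; m=(c[...,0]-c[...,2]>40); s=(c.min(2)>110); f=lambda q:(np.round(np.argwhere(q).mean(0)+[225,414],1),q.sum())
    print("fork wood",f(m),"steel",f(s))
# clip: dark pixels on plate plane
x0,y0=500,-140; g=rect(b,x0,y0,130,130,.0718).mean(2)
print("clip",fit(g,x0,y0,[571,-74,-76]))
E
```

```text
fork mean diff 10.2 frac>40 0.062
jar mean diff 3.2 frac>40 0.0
weight mean diff 3.3 frac>40 0.0
measure mean diff 2.4 frac>40 0.0
bowl mean diff 10.4 frac>40 0.099
fork wood (array([232.9, 454.9]), np.int64(373)) steel (array([234.8, 427.5]), np.int64(121))
fork wood (array([233.1, 454.5]), np.int64(360)) steel (array([232.7, 428.5]), np.int64(46))
clip (array([575.90610679, -72.60102427, -74.45367156]), np.float64(-36.52439168246066))
```

```bash
python3 - <<'E'
import pickle,numpy as np,cv2
from fit import *
from station import imaging
b=pickle.load(open("s7.pkl","rb")); t=imaging.get_image("top"); pickle.dump(t,open("t7.pkl","rb"))
x0,y0=500,-140
for n,d in (("scene",b),("top",t)):
    g=cv2.GaussianBlur(rect(d,x0,y0,130,130,.0718).mean(2).astype(np.float32),(0,0),1)
    # scan rows across the tail (y from -50 to -36) and bar (y -56): darkness-weighted centre
    for y in (-48,-44,-40,-36):
        r=g[int((y-y0)*S),int(45*S):int(85*S)]; w=np.clip(np.median(r)-r-12,0,None); print(n,y,"x",round(545+(w*np.arange(len(r))/S).sum()/max(w.sum(),1),1),"max dark",round(w.max(),1))
im=rect(t,x0,y0,130,130,.0718).mean(2)
print("top fit",fit(im,x0,y0,[571,-74,-76]))
E
```

```text
Traceback (most recent call last):
FileNotFoundError: [Errno 2] No such file or directory: 't7.pkl'
```

```bash
python3 - <<'E'
import pickle,numpy as np,cv2
from fit import *
from station import imaging
b=pickle.load(open("s7.pkl","rb")); t=imaging.get_image("top")
x0,y0=500,-140
for n,d in (("scene",b),("top",t)):
    g=cv2.GaussianBlur(rect(d,x0,y0,130,130,.0718).mean(2).astype(np.float32),(0,0),1)
    for y in (-48,-44,-40,-36):
        r=g[int((y-y0)*S),int(45*S):int(85*S)]; w=np.clip(np.median(r)-r-12,0,None); print(n,y,"x",round(545+(w*np.arange(len(r))/S).sum()/max(w.sum(),1),1),"max dark",round(w.max(),1))
im=rect(t,x0,y0,130,130,.0718).mean(2)
print("top fit",fit(im,x0,y0,[571,-74,-76]))
E
```

```text
scene -48 x 568.1 max dark 88.9
scene -44 x 566.4 max dark 92.3
scene -40 x 565.2 max dark 98.1
scene -36 x 564.1 max dark 105.3
top -48 x 564.6 max dark 44.1
top -44 x 563.1 max dark 62.4
top -40 x 561.7 max dark 50.0
top -36 x 560.7 max dark 54.5
top fit (array([571.46637685, -71.90488553, -73.43370619]), np.float64(-36.29675653519719))
```

```bash
python3 -c "
from station import workorder,ctrl
print(workorder.finish_job(), ctrl.state()['clock'])"
```

```text
the job is handed in; nothing more can be done
the job is handed in; nothing more can be done
```

The job is handed in, at about 16 s on the robot's clock. I took the fork from the mat, slid its slot over the clip's tail, and pushed the clip through the gap into the spindle's groove. The fork then went back upright on the mat where it had stood, and the arm is clear. Only the fork touched the clip.

**Clip:**
- Force rose to about 7 N at the neck and fell to about 1 N as the clip went in. It then stopped firm, with no more than 0.5 mm of movement under about 17 N.
- The last top-camera fit puts the clip centre at (571.5, -71.9) mm, against a spindle at about (571, -72.8). That is within about 1 mm, which is the clip's play.
- The scene-camera fit disagrees, putting the clip about 5 mm off in x. I set it aside because the spindle head hides part of the clip there. That camera had also read the clip about 3.5 mm further along x than the top camera at the start.

**Fork:** its wooden parts are within 0.4 px of where they began. The steel pixel count dropped from 121 to 46, which I put down to the arm's shadow.

**Bystanders:** the jar, weight and measure are unchanged in the image. The bowl's area showed some brightness change, probably the arm's shadow as well; the arm never went near it.

I couldn't view the final state as a picture because the limit of 12 was reached, so these end checks are numerical only.

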